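# Point out the makings of a rain shaker

### The job

A helper is about to make a small rain shaker and needs to be shown what to fetch, in order of use: point at the shorter of the two bare card cores, then at the white tub of rice puffs, then at the wider (taller) of the two rolls of tape. At each one bring the fingertips to about 3 cm above its middle and stay there about two seconds, touching nothing, and finish still pointing at the tape. Nothing may be moved, and pass high over the other things: do not come down over the longer core, the narrow tape or the glue bottle.

Things in the scene. Friction and masses are not known exactly. Their poses are not given: they have to be found in the camera images.
- short_core: the shorter bare brown card core, a tube 170 mm long and 43 mm across, lying on its side, loose; top 42 mm above the table. Origin at the middle of its length, on its underside; x along its length.
- long_core: the longer bare brown card core, 220 mm long and 43 mm across, lying on its side, loose; top 42 mm above the table. Not wanted. Origin at the middle of its length, on its underside; x along its length.
- tub: open round white tub with rice puffs in it, 107 mm across and 80 mm tall, standing upright, loose. Origin at the centre of its underside; z up.
- wide_tape: the wider roll of brown tape, a ring lying flat, about 94 mm across and 48 mm tall, loose. Origin at the ring's centre, on its underside; z up.
- narrow_tape: the narrower roll of pale tape, a ring lying flat, about 97 mm across and 25 mm tall, loose. Not wanted. Origin at the ring's centre, on its underside; z up.
- glue: white glue bottle with an orange pointed cap, 55 mm across and 156 mm tall, standing upright, loose. Not wanted. Origin at the centre of its underside; z up. These six things stand on the table (z = 0) in two rows of three, about 0.19 m apart, in any order. Flat clutter at most 40 mm high lies along the near and far edges.

How it is judged:
By the outcome, as a careful person would: the job done as asked, in the order asked, and still so for the second after the job is handed in, with the robot touching nothing.
It also fails if it takes over 54 s, if anything falls off the work surface, if the arm or the gripper's body presses on something with over 40 N, if the wrist force passes 120 N, or if a joint passes its speed limit or range.

### The arm

A 6-joint arm with a two-finger parallel gripper is mounted at the origin on the work surface; the furniture and walls round the work are solid. World frame = base frame: x ahead of the robot, y to its left, z up, the work surface at z = 0. Lengths are in m, angles in rad, forces in N, time in s.
With the tool pointing down it reaches from about 0.35 to 0.975 m from the base axis. Payload 4.9 kg.
Tool frame: the origin (TCP) lies at the very end of the fingers, on their centre line; the grasp point (between the pads) lies 19 mm behind it (ctrl.pinch_z is the distance from the TCP to the grasp point, in m); z points along the fingers, y is the direction in which the jaws open and shut (so a half turn about z gives the same grasp; the last joint's range is limited). The gripper opens to 85 mm and grips with 20 to 120 N. Pads are 22 mm wide; open, the fingers measure 114 mm over their backs; the gripper's body (76 mm by 85 mm) begins 54 mm behind the grasp point. The pads swing forward as they close: fully open they stand 13 mm farther back than shut.
Start: joints at [-0.119, 0.053, 1.613, -0, 1.476, -0.119], TCP at [0.625, 0, 0.231] pointing down, gripper open.
Joint ranges: [-3.01, 3.01], [-1.01, 2.22], [0.06, 2.58], [-1.02, 4.17], [0.09, 2.62], [-3.14, 3.14]. Speed limits (rad/s): [2.57, 2.57, 3.14, 3.14, 3.14, 3.14].

### API

Orientations are given as a rotation vector (axis times angle).
In Python, from station import ctrl gives the robot as it stands.
- The arm moves only by the tool carry_out, never from a script. Its argument "series" is a list of rows, each a list of 7 numbers: the shift along the world's x, y, z each as a share of 0.025 m, from -1 to 1, then the turn, a rotation vector about the world's x, y, z each as a share of 0.1 rad, from -1 to 1, then the opening, from 0 (shut) to 1 (fully open). A call has 1 to 12 rows; each row shifts and turns the commanded pose from where the row before left it; what a row does not reach is not made up. A row lasts 1/10 s, in which the tool goes at most 50 mm and 8.59 degrees, less where a joint would pass 70% of its speed; a pose out of reach is approached as far as the arm can. A call with a number of a shift or a turn outside -1 to 1 is refused whole. A call with a gripper value outside its range is refused whole. The fingers move at their own pace and stop on an object; "grip_force" is the grip in N (left out, the last holds). Time passes only in rows, so rows that do not move let the fingers close. It gives the time, the measured TCP pose, the force and the opening at its end, in the units of the state.
- ctrl.get_obs(): the state, without advancing time (a new reading comes with each control period).
- ctrl.get_image(name): name is "scene" or "side" or "wrist"; returns a dict with "frame" (420x560x3 uint8, blue, green, red), "fx", "fy", "cx", "cy" (pixels), "k1" (the pictures are not rectified: a ray, as slopes to the right and down, at radius r is drawn at 1 + k1 r^2 times it, then the intrinsics apply), "R" (3x3) and "t" (3): a world point X has camera coordinates R X + t; the wrist camera has in their place "hand_eye" (4x4, takes a point from camera to tool coordinates, whose origin is the TCP and whose axes are the flange's). Camera axes: x right, y down, z forward; pixel columns grow to the right and rows downward; lengths in m; the calibration is good to about 2 mm. A picture is of the moment at which its call begins: read the wrist's pose just before it. There is no depth.
- ctrl.finish_job(): hands the job in, once; it reports no verdict.
Trained networks look in a picture, given as the dict that the camera call returned (one of the last four; its "shot" number tells which), for a name from the list of things; names that differ only in an ending like _2 or _b are one class to them, and where a whole thing is asked for, a point or a joint stands for the part that bears it (a point fixed in the world has none). Each returns a list of dicts, best first, with "p" (0 to 1); they miss things now and then, are a little off and sometimes report something else, mostly with a low value. They report only what shows in the picture. A call takes as long as a camera call.
- ctrl.trace(picture, name): "mask" (420x560 bool, what is visible of it) and "rect" ([left, top, width, height] as shares, 0 to 1, of the picture: columns of its width, rows of its height, round what is visible of it).
- ctrl.mark_of(picture, name): "position" ([column, row] as shares, 0 to 1, of the picture: columns of its width, rows of its height: a listed point, or the origin of a listed thing).
The state is a dict: "t": time; "q": joint angles; "dq": joint speeds; "effort": joint torques, N m; "tool_pos": TCP position; "tool_rot": TCP orientation; "contact_force": force on the tool from outside, world axes, zero at the start; "wrist_torque": the same for the moment, N m; "opening": finger opening in m.
Only numpy, scipy, OpenCV 4.12 (cv2) and the standard library are available. Lean on these libraries where they do the work, as an engineer would, in place of code of your own. Each camera call takes 0.05 s, during which the arm holds its last target.

## Working session

There is one attempt and no reset: what is moved stays moved. The work goes in short steps, Python scripts to look and compute and a tool call to move; the robot and the scene stay as the last step left them, time stands still between calls to the robot, and variables do not carry over. Pictures are saved under pics/ and viewed, and the job is handed in when it is done.

Besides the shell and the picture viewer there is one more tool, called after "Call:" in YAML: its name, and indented under it one key for each argument. carry_out: Moves the arm, as the interface text tells. Shift numbers are shares of 0.025 m and turn numbers shares of 0.1 rad, none past 1 either way. Its arguments: {"type":"object","properties":{"series":{"type":"array"},"grip_force":{"type":"number"}},"required":["series"]}

```bash
mkdir -p pics; cat > h.py <<'E'
import numpy as np, cv2
from station import ctrl
def ray(im,u,v):
    K=np.array([[im["fx"],0,im["cx"]],[0,im["fy"],im["cy"]],[0,0,1.]])
    x,y=(u-im["cx"])/im["fx"],(v-im["cy"])/im["fy"]
    p=cv2.undistortPoints(np.array([[[u,v]]],float),K,np.array([im["k1"],0,0,0,0.]))[0,0]
    R=np.array(im["R"]);t=np.array(im["t"]).ravel()
    return -R.T@t, R.T@np.array([p[0],p[1],1])
def onz(im,u,v,z):
    o,d=ray(im,u,v); return o+d*(z-o[2])/d[2]
E
python3 - <<'E'
from h import *
H={'short_core':.021,'long_core':.021,'tub':.04,'wide_tape':.024,'narrow_tape':.012,'glue':.078}
for c in ("scene","side"):
    im=ctrl.get_image(c); f=im["frame"].copy(); cv2.imwrite(f"pics/{c}0.png",f)
    for n,h in H.items():
        for m in ctrl.mark_of(im,n)[:2]:
            u,v=m["position"][0]*560,m["position"][1]*420
            print(c,n,"mark",round(m["p"],2),int(u),int(v),onz(im,u,v,0).round(3))
        for m in ctrl.trace(im,n)[:2]:
            ys,xs=np.nonzero(m["mask"])
            print("   trace",round(m["p"],2),len(xs),int(xs.mean()),int(ys.mean()),onz(im,xs.mean(),ys.mean(),h).round(3))
print(ctrl.get_obs())
E
```

```text
scene short_core mark 0.73 345 195 [ 0.456 -0.177  0.   ]
   trace 0.88 1244 349 186 [ 0.454 -0.189  0.021]
scene long_core mark 0.93 244 310 [0.453 0.2   0.   ]
   trace 0.57 3204 239 308 [0.454 0.211 0.021]
scene tub mark 0.55 303 237 [ 0.463 -0.01   0.   ]
   trace 0.67 2472 308 221 [ 0.462 -0.024  0.04 ]
scene wide_tape mark 0.81 288 165 [ 0.623 -0.186  0.   ]
   trace 0.62 1158 289 156 [ 0.626 -0.193  0.024]
scene narrow_tape mark 0.61 246 201 [ 0.627 -0.022  0.   ]
   trace 0.91 923 248 200 [ 0.617 -0.018  0.012]
scene glue mark 0.56 171 263 [0.635 0.204 0.   ]
   trace 0.92 1478 168 245 [0.618 0.212 0.078]
   trace 0.45 2460 308 221 [0.445 0.007 0.078]
side short_core mark 0.86 252 285 [ 0.462 -0.2    0.   ]
side short_core mark 0.64 236 189 [0.451 0.209 0.   ]
   trace 0.74 1816 246 276 [ 0.452 -0.197  0.021]
side long_core mark 0.63 238 189 [0.457 0.203 0.   ]
   trace 0.69 1041 233 183 [0.446 0.2   0.021]
side tub mark 0.61 241 235 [ 0.452 -0.022  0.   ]
side wide_tape mark 0.9 340 276 [ 0.629 -0.2    0.   ]
side wide_tape mark 0.68 318 229 [ 0.623 -0.025  0.   ]
   trace 0
[... 279 characters left out ...]
0.163 0.078]
{'t': 1.3, 'q': array([-1.19024149e-01,  5.26909358e-02,  1.61290305e+00, -6.97992139e-07,
        1.47596924e+00, -1.19011414e-01]), 'dq': array([ 2.10622057e-03,  1.07523809e-03, -8.21633262e-04, -2.17418619e-03,
       -4.58634482e-05, -3.43000453e-04]), 'effort': array([-4.32399629e-04, -3.93675363e+01, -3.70455372e+01, -9.31014097e-05,
        3.79596804e-04, -1.08301816e-06]), 'tool_pos': array([ 6.24988480e-01, -1.34949470e-05,  2.31307375e-01]), 'tool_rot': array([2.22143888e+00, 2.22141074e+00, 2.77120761e-05]), 'contact_force': array([ 0.47772111, -0.13938408, -0.36105216]), 'wrist_torque': array([ 0.0092623 ,  0.02470734, -0.01105611]), 'opening': 0.08532515595809888}
```

View pics/scene0.png

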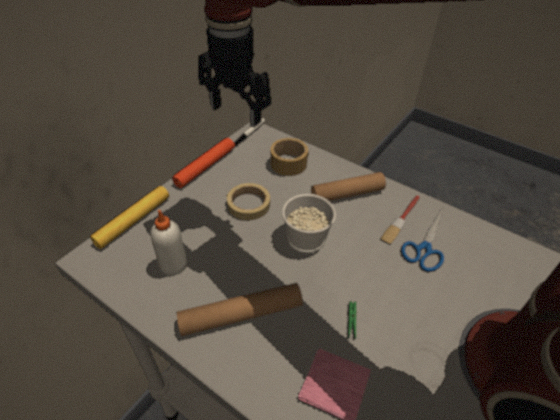

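View pics/side0.png

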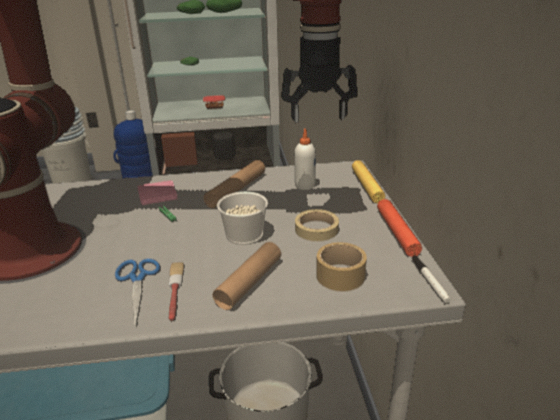

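The scene view shows the glue at (170,245), narrow tape at (248,200), wide tape at (289,156) and tub at (308,222). A core at (349,187) looks short and one at (240,308) looks long. The side view agrees: wide tape at (340,266), one core at (248,274) and the other at (236,183). I'll fit the known shapes to the masks in both views to check the lengths and positions.

```bash
cat > fit.py <<'E'
from h import *
from scipy.optimize import minimize
ims={c:ctrl.get_image(c) for c in("scene","side")}
def proj(im,P):
    K=np.array([[im["fx"],0,im["cx"]],[0,im["fy"],im["cy"]],[0,0,1.]])
    R=np.array(im["R"],float)
    return cv2.projectPoints(P.reshape(-1,1,3),cv2.Rodrigues(R)[0],np.array(im["t"],float).ravel(),K,np.array([im["k1"],0,0,0,0.]))[0][:,0]
a=np.linspace(0,2*np.pi,40)
def core(p):
    x,y,th,L=p; d=np.array([np.cos(th),np.sin(th),0]);n=np.array([-d[1],d[0],0])
    ring=np.array([n*np.cos(b)*.0215+[0,0,.0212+.0215*np.sin(b)] for b in a])
    c=np.array([x,y,0]); return np.vstack([c+ring+d*L/2,c+ring-d*L/2])
def cyl(r,h):
    return lambda p: np.vstack([np.c_[p[0]+r*np.cos(a),p[1]+r*np.sin(a),0*a+z] for z in (0,h)])
def fit(n,model,p0,step,xy):
    M={}
    for c,im in ims.items():
        for m in ctrl.trace(im,n):
            ys,xs=np.nonzero(m["mask"]); q=onz(im,xs.mean(),ys.mean(),.025)
            if np.hypot(*(q[:2]-xy))<.06 and c not in M:
                k=m["mask"].astype(np.uint8); 
                cs,_=cv2.findContours(k,0,2); k=cv2.fillPoly(np.zeros_like(k),[max(cs,key=cv2.contourArea)],1); M[c]=k
    def cost(p):
        s=0
        for c,k in M.items():
            h=cv2.convexHull(proj(ims[c],model(p)).astype(np.float32))
            o=cv2.fillConvexPoly(np.zeros((420,560),np.uint8),np.round(h*16).astype(int),1,shift=4)
            s+=1-(o&k).sum()/max(1,(o|k).sum())
        return s/len(M)
    S=np.vstack([p0]+[np.array(p0)+np.eye(len(p0))[i]*step[i] for i in range(len(p0))])
    r=minimize(cost,p0,method="Nelder-Mead",options=dict(initial_simplex=S,xatol=1e-4,fatol=1e-4))
    print(n,list(M),r.x.round(4),"1-IoU",round(r.fun,3)); return r.x
import sys
for i in range(2):
  if i: ims={c:ctrl.get_image(c) for c in("scene","side")}
  best=fit("short_core",core,[.455,-.195,-.25,.18],[.01,.01,.3,.03],[.455,-.195])
  fit("long_core",core,[.452,.205,.0,.2],[.01,.01,.3,.03],[.452,.205])
  fit("tub",cyl(.05,.08),[.458,-.018],[.01,.01],[.458,-.018])
  fit("wide_tape",cyl(.047,.048),[.627,-.195],[.01,.01],[.627,-.195])
  fit("narrow_tape",cyl(.0485,.025),[.625,-.025],[.01,.01],[.625,-.025])
E
python3 fit.py
```

```text
short_core ['scene', 'side'] [ 0.4574 -0.1901  0.9124  0.161 ] 1-IoU 0.108
long_core ['scene', 'side'] [0.4439 0.1966 0.9187 0.1887] 1-IoU 0.191
tub ['scene', 'side'] [ 0.4595 -0.0175] 1-IoU 0.141
wide_tape ['scene', 'side'] [ 0.6303 -0.1956] 1-IoU 0.079
narrow_tape ['scene', 'side'] [ 0.6184 -0.0215] 1-IoU 0.083
short_core ['scene', 'side'] [ 0.4509 -0.197   0.943   0.1442] 1-IoU 0.152
long_core ['scene', 'side'] [0.4515 0.2076 0.9164 0.2208] 1-IoU 0.063
tub ['scene', 'side'] [ 0.4602 -0.0178] 1-IoU 0.137
wide_tape ['scene', 'side'] [ 0.6295 -0.1945] 1-IoU 0.114
narrow_tape ['scene', 'side'] [ 0.6169 -0.0227] 1-IoU 0.092
```

Both fits agree that the core near (0.455,-0.193) is the short one, since the other measures 0.22 m. I'll move high over it with the gripper shut, then check with the wrist camera.

Call:
carry_out:
  series:
    - [-0.6,-0.7,0,0,0,0,0]
    - [-0.7,-0.8,0,0,0,0,0]
    - [-0.7,-0.8,0,0,0,0,0]
    - [-0.7,-0.8,0,0,0,0,0]
    - [-0.7,-0.8,0,0,0,0,0]
    - [-0.7,-0.8,0,0,0,0,0]
    - [-0.7,-0.8,0,0,0,0,0]
    - [-0.7,-0.8,0,0,0,0,0]
    - [-0.7,-0.8,0,0,0,0,0]
    - [-0.5,-0.6,0,0,0,0,0]
    - [0,0,0,0,0,0,0]
    - [0,0,0,0,0,0,0]

```text
t: 3.7
tool_pos: [0.4576, -0.1925, 0.2314]
tool_rot: [2.222, 2.22, 0.001]
contact_force: [-0.4, 0.5, -0.3]
opening: -0.0001
```

```bash
cat > w.py <<'E'
import sys
from h import *
from scipy.spatial.transform import Rotation as Ro
names=dict(a.split('=') for a in sys.argv[2:])
o=ctrl.get_obs(); im=ctrl.get_image("wrist")
T=np.eye(4);T[:3,:3]=Ro.from_rotvec(o["tool_rot"]).as_matrix();T[:3,3]=o["tool_pos"]
C=T@np.array(im["hand_eye"]); im["R"]=C[:3,:3].T; im["t"]=-C[:3,:3].T@C[:3,3]
print(o["t"],o["tool_pos"].round(4),o["opening"],o["contact_force"].round(1),"cam",C[:3,3].round(3))
f=im["frame"].copy()
for n,h in names.items():
    for m in ctrl.mark_of(im,n)[:1]:
        u,v=m["position"][0]*560,m["position"][1]*420; print(n,"mark",m["p"],u,v,onz(im,u,v,0).round(3))
    for m in ctrl.trace(im,n)[:1]:
        k=m["mask"].astype(np.uint8); c=max(cv2.findContours(k,0,2)[0],key=cv2.contourArea)
        cv2.drawContours(f,[c],-1,(0,255,0),1)
        P=np.array([onz(im,*q,float(h))[:2] for q in c[:,0].astype(float)])
        print(n,"trace",m["p"],"minrect",cv2.minAreaRect((P*1000).astype(np.float32)))
cv2.imwrite(f"pics/{sys.argv[1]}.png",f)
E
python3 w.py w1 short_core=0.021
```

```text
3.7 [ 0.4576 -0.1925  0.2314] -0.00010869682548798665 [-0.4  0.5 -0.3] cam [ 0.458 -0.112  0.373]
short_core mark 0.63 284.42400000000004 161.91 [ 0.462 -0.189  0.   ]
short_core trace 0.56 minrect ((456.59906005859375, -189.55682373046875), (180.8509521484375, 45.37904357910156), 53.142913818359375)
```

View pics/w1.png

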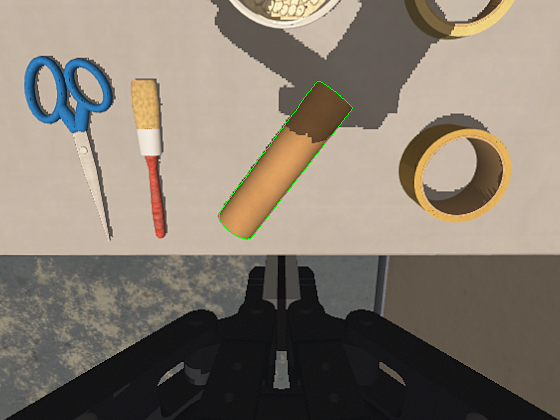

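The wrist view shows the short core, about 175 mm long, with its middle at (0.457,-0.190). The wide tape is at pixel (463,172). I'll descend to z≈0.072.

Call:
carry_out:
  series:
    - [0,0.1,-0.5,0,0,0,0]
    - [0,0,-0.8,0,0,0,0]
    - [0,0,-0.9,0,0,0,0]
    - [0,0,-0.9,0,0,0,0]
    - [0,0,-0.9,0,0,0,0]
    - [0,0,-0.9,0,0,0,0]
    - [0,0,-0.8,0,0,0,0]
    - [0,0,-0.5,0,0,0,0]
    - [0,0,-0.2,0,0,0,0]
    - [0,0,0,0,0,0,0]
    - [0,0,0,0,0,0,0]
    - [0,0,0,0,0,0,0]

```text
t: 5.05
tool_pos: [0.4583, -0.1904, 0.0726]
tool_rot: [2.22, 2.22, 0.001]
contact_force: [0.6, -0.8, 0.2]
opening: 0.0002
```

Call:
carry_out:
  series:
    - [0,0,0,0,0,0,0]
    - [0,0,0,0,0,0,0]
    - [0,0,0,0,0,0,0]
    - [0,0,0,0,0,0,0]
    - [0,0,0,0,0,0,0]
    - [0,0,0,0,0,0,0]
    - [0,0,0,0,0,0,0]
    - [0,0,0,0,0,0,0]
    - [0,0,0,0,0,0,0]
    - [0,0,0,0,0,0,0]
    - [0,0,0,0,0,0,0]
    - [0,0,0,0,0,0,0]

```text
t: 6.25
tool_pos: [0.4575, -0.19, 0.0713]
tool_rot: [-2.221, -2.221, 0.0]
contact_force: [-0.7, 0.4, 0.0]
opening: -0.0
```

```bash
python3 - <<'E'
from h import *
for c in("scene","side"): cv2.imwrite(f"pics/{c}1.png",cv2.resize(ctrl.get_image(c)["frame"][100:330,140:420],None,fx=2,fy=2))
E
```

```text
(no output)
```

View pics/side1.png

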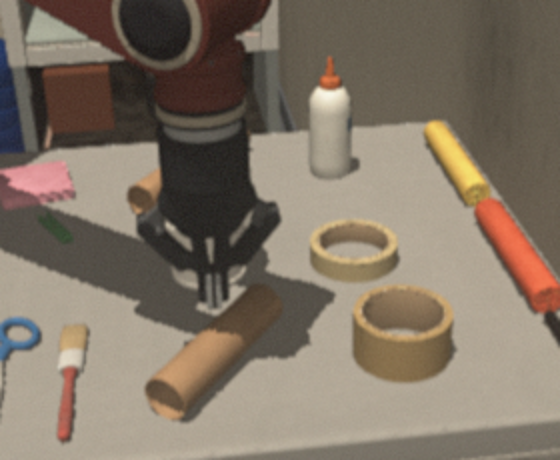

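The side view shows the fingertips (215,300) hovering over the core's middle with a gap, and nothing touched. I'll hold a little longer, then rise and go over the tub.

Call:
carry_out:
  series:
    - [0,0,0,0,0,0,0]
    - [0,0,0,0,0,0,0]
    - [0,0,0,0,0,0,0]
    - [0,0,0,0,0,0,0]
    - [0,0,0,0,0,0,0]
    - [0,0,0.5,0,0,0,0]
    - [0,0,0.9,0,0,0,0]
    - [0,0,1,0,0,0,0]
    - [0,0,1,0,0,0,0]
    - [0,0,1,0,0,0,0]
    - [0,0,1,0,0,0,0]
    - [0,0,0.6,0,0,0,0]

```text
t: 7.55
tool_pos: [0.4583, -0.1905, 0.2248]
tool_rot: [2.218, 2.218, 0.002]
contact_force: [0.3, -0.4, -0.1]
opening: 0.0001
```

Call:
carry_out:
  series:
    - [0,0.4,0.2,0,0,0,0]
    - [0,0.8,0,0,0,0,0]
    - [0,0.9,0,0,0,0,0]
    - [0,0.9,0,0,0,0,0]
    - [0,0.9,0,0,0,0,0]
    - [0,0.9,0,0,0,0,0]
    - [0,0.9,0,0,0,0,0]
    - [0.1,0.7,0,0,0,0,0]
    - [0,0.5,0,0,0,0,0]
    - [0,0,0,0,0,0,0]
    - [0,0,0,0,0,0,0]

```text
t: 8.65
tool_pos: [0.4597, -0.0175, 0.2258]
tool_rot: [-2.221, -2.222, 0.001]
contact_force: [0.7, 0.9, 1.1]
opening: 0.0001
```

```bash
python3 w.py w2 tub=0.08
```

```text
8.65 [ 0.4597 -0.0175  0.2258] 7.910065644716929e-05 [0.7 0.9 1.1] cam [0.46  0.063 0.368]
tub mark 0.89 279.496 166.614 [ 0.458 -0.018  0.   ]
tub trace 0.95 minrect ((460.71478271484375, -15.23138427734375), (106.20819091796875, 106.2486801147461), 42.9271240234375)
```

View pics/w2.png

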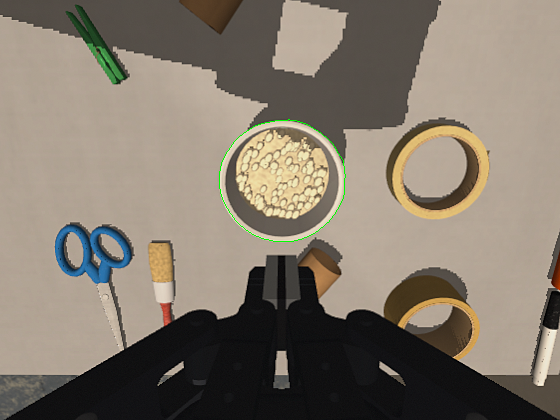

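The wrist view shows the tub's rim centred at pixel (283,181), 106 mm across, at (0.460,-0.016), right under the tool. I'll descend to z≈0.11.

Call:
carry_out:
  series:
    - [0,0,-0.5,0,0,0,0]
    - [0,0,-0.8,0,0,0,0]
    - [0,0,-0.9,0,0,0,0]
    - [0,0,-0.9,0,0,0,0]
    - [0,0,-0.8,0,0,0,0]
    - [0,0,-0.5,0,0,0,0]
    - [0,0,-0.2,0,0,0,0]
    - [0,0,0,0,0,0,0]
    - [0,0,0,0,0,0,0]
    - [0,0,0,0,0,0,0]
    - [0,0,0,0,0,0,0]
    - [0,0,0,0,0,0,0]

```text
t: 10.0
tool_pos: [0.4604, -0.0176, 0.112]
tool_rot: [2.221, 2.221, 0.001]
contact_force: [-0.0, 0.2, -0.3]
opening: -0.0002
```

Call:
carry_out:
  series:
    - [0,0,0,0,0,0,0]
    - [0,0,0,0,0,0,0]
    - [0,0,0,0,0,0,0]
    - [0,0,0,0,0,0,0]
    - [0,0,0,0,0,0,0]
    - [0,0,0,0,0,0,0]
    - [0,0,0,0,0,0,0]
    - [0,0,0,0,0,0,0]
    - [0,0,0,0,0,0,0]
    - [0,0,0,0,0,0,0]
    - [0,0,0,0,0,0,0]
    - [0,0,0,0,0,0,0]

```text
t: 11.2
tool_pos: [0.46, -0.0175, 0.1113]
tool_rot: [-2.221, -2.221, 0.0]
contact_force: [0.4, 0.5, -0.5]
opening: 0.0001
```

Call:
carry_out:
  series:
    - [0,0,0,0,0,0,0]
    - [0,0,0,0,0,0,0]
    - [0,0,0,0,0,0,0]
    - [0,0,0,0,0,0,0]
    - [0,0,0.5,0,0,0,0]
    - [0,0,0.9,0,0,0,0]
    - [0,0,1,0,0,0,0]
    - [0,0,1,0,0,0,0]
    - [0,0,0.8,0,0,0,0]
    - [0,0,0.4,0,0,0,0]
    - [0,0,0,0,0,0,0]

```text
t: 12.3
tool_pos: [0.461, -0.0177, 0.2287]
tool_rot: [2.219, 2.219, 0.003]
contact_force: [-0.2, -0.2, -0.5]
opening: 0.0
```

Call:
carry_out:
  series:
    - [0.4,-0.4,0,0,0,0,0]
    - [0.7,-0.7,0,0,0,0,0]
    - [0.8,-0.8,0,0,0,0,0]
    - [0.8,-0.8,0,0,0,0,0]
    - [0.8,-0.8,0,0,0,0,0]
    - [0.8,-0.9,0,0,0,0,0]
    - [0.8,-0.9,0,0,0,0,0]
    - [0.8,-0.8,0,0,0,0,0]
    - [0.6,-0.6,0,0,0,0,0]
    - [0.3,-0.4,0,0,0,0,0]
    - [0,0,0,0,0,0,0]
    - [0,0,0,0,0,0,0]

```text
t: 13.5
tool_pos: [0.6294, -0.1948, 0.2251]
tool_rot: [-2.22, -2.22, 0.001]
contact_force: [-0.4, 0.2, 0.2]
opening: 0.0
```

```bash
python3 w.py w3 wide_tape=0.048
```

```text
13.5 [ 0.6294 -0.1948  0.2251] 1.2945410680307834e-05 [-0.4  0.2  0.2] cam [ 0.63  -0.114  0.367]
wide_tape trace 0.82 minrect ((631.606689453125, -193.5360565185547), (92.20562744140625, 92.29426574707031), 46.0765380859375)
```

View pics/w3.png

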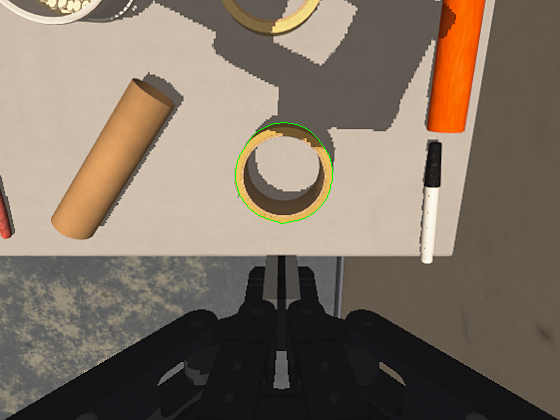

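The wrist view shows the wide tape's ring centred at pixel (284,172), 92 mm across, at (0.631,-0.194), under the tool. I'll descend to z≈0.078 and hold.

Call:
carry_out:
  series:
    - [0,0,-0.5,0,0,0,0]
    - [0,0,-0.8,0,0,0,0]
    - [0,0,-0.9,0,0,0,0]
    - [0,0,-0.9,0,0,0,0]
    - [0,0,-0.9,0,0,0,0]
    - [0,0,-0.8,0,0,0,0]
    - [0,0,-0.6,0,0,0,0]
    - [0,0,-0.4,0,0,0,0]
    - [0,0,-0.1,0,0,0,0]
    - [0,0,0,0,0,0,0]
    - [0,0,0,0,0,0,0]
    - [0,0,0,0,0,0,0]

```text
t: 14.85
tool_pos: [0.6308, -0.1953, 0.0802]
tool_rot: [2.22, 2.22, 0.001]
contact_force: [-0.4, 0.4, 0.4]
opening: 0.0006
```

Call:
carry_out:
  series:
    - [0,0,0,0,0,0,0]
    - [0,0,0,0,0,0,0]
    - [0,0,0,0,0,0,0]
    - [0,0,0,0,0,0,0]
    - [0,0,0,0,0,0,0]
    - [0,0,0,0,0,0,0]
    - [0,0,0,0,0,0,0]
    - [0,0,0,0,0,0,0]
    - [0,0,0,0,0,0,0]
    - [0,0,0,0,0,0,0]
    - [0,0,0,0,0,0,0]
    - [0,0,0,0,0,0,0]

```text
t: 16.05
tool_pos: [0.63, -0.195, 0.0788]
tool_rot: [-2.221, -2.221, -0.0]
contact_force: [0.2, 0.6, -0.1]
opening: -0.0002
```

Call:
carry_out:
  series:
    - [0,0,0,0,0,0,0]
    - [0,0,0,0,0,0,0]
    - [0,0,0,0,0,0,0]
    - [0,0,0,0,0,0,0]
    - [0,0,0,0,0,0,0]
    - [0,0,0,0,0,0,0]
    - [0,0,0,0,0,0,0]
    - [0,0,0,0,0,0,0]

```text
t: 16.85
tool_pos: [0.63, -0.195, 0.0788]
tool_rot: [-2.221, -2.221, 0.0]
contact_force: [0.2, 0.3, -0.1]
opening: 0.0001
```

```bash
python3 - <<'E'
from h import *
for c in("scene","side"): cv2.imwrite(f"pics/{c}2.png",ctrl.get_image(c)["frame"])
o=ctrl.get_obs(); print(o["t"],o["tool_pos"],o["contact_force"])
E
```

```text
16.95 [ 0.62999321 -0.19498564  0.07880618] [ 0.12117093  0.36046665 -0.34511845]
```

View pics/side2.png

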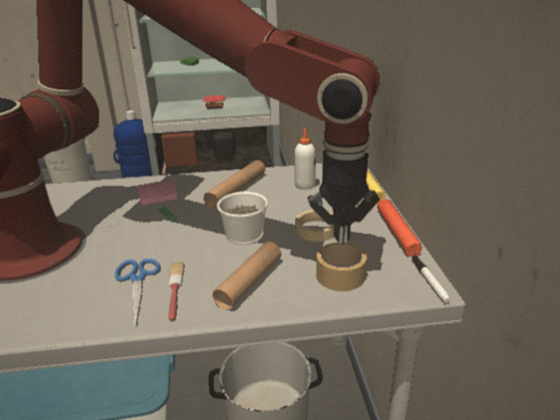

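View pics/scene2.png

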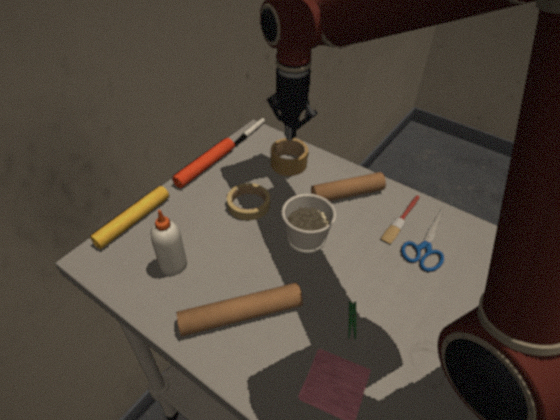

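Both views show the fingertips above the wide tape (side (343,240), scene (291,135)), and everything else where it started.

```bash
python3 -c "
from station import ctrl
print(ctrl.finish_job())"
```

```text
the job is handed in; nothing more can be done
None
```

I pointed with the gripper shut at the short core, then the tub, then the wide tape. Each hold was about two seconds with the fingertips about 3 cm above the item's top. I passed between them with the tool about 0.22–0.23 m above the table, and handed in at 17 s still pointing at the tape.

- **Aim:** the wrist camera put each target within about 3 mm of the fingertips. The final tool position was (0.630, -0.195, 0.079), with the tape measured at (0.631, -0.194) and its top at 0.048.
- **Contact:** the force readings I saw stayed near 1 N, which is noise level. In the last pictures nothing had moved.
- **Disagreements:**
  - In the two-camera fits the short core came out at 144–161 mm and the wrist view gave about 180 mm, against the listed 170 mm. The other core came out at 189 mm in one fit and 221 mm in the other, against 220 mm. The order was the same every time.
  - The trained network once offered the long core as a second guess for "short_core" in the side view. I rejected it because it scored lower and the fits showed it was the longer one.

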